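# Check the spaceship's ramp slot with the go gauge

### The arm

A 6-joint arm with a two-finger parallel gripper is mounted at the origin on the work surface. World frame = base frame: x ahead of the robot, y to its left, z up, the work surface at z = 0. Lengths are in m, angles in rad, forces in N, time in s.
With the tool pointing down it reaches from about 0.375 to 0.9 m from the base axis. Payload 3.1 kg.
Tool frame: the origin (TCP) lies midway between the tips of the shut fingers; the grasp point (between the pads) lies 19 mm behind it (manip.grasp_offset is the distance from the TCP to the grasp point, in m); z points along the fingers, y is the line along which they close (so a half turn about z gives the same grasp; the last joint's range is limited). The gripper opens to 85 mm and grips with 20 to 120 N. Pads are 22 mm wide; open, the fingers measure 114 mm over their backs; the gripper's body (76 mm by 85 mm) begins 54 mm behind the grasp point. The pads swing forward as they close: fully open they stand 13 mm farther back than shut.
Start: joints at [1.141, 0.527, 1.433, -0, 1.181, -0.178], TCP at [0.155, 0.605, 0.231] pointing down, gripper open.
Joint ranges: [-3.08, 3.08], [-0.75, 2.2], [0.22, 2.44], [-1.43, 4.57], [0, 2.65], [-2.85, 2.85]. Speed limits (rad/s): [2.79, 2.79, 3.14, 3.14, 3.14, 3.14].

### API

Orientations are given as a unit quaternion [x, y, z, w].
In Python, from station import sensors, cams, order, manip gives the robot as it stands.
- The arm moves only by the tool move_arm, never from a script. Its argument "targets" is a list of rows, each an object of numbers: "dx", "dy", "dz": the shift along the world's x, y, z normalised to -1 to 1, where 1 is 25 mm; "rx", "ry", "rz": the turn, a rotation vector about the world's x, y, z normalised to -1 to 1, where 1 is 30 degrees. A call has exactly 10 rows; each row shifts and turns the commanded pose from where the row before left it; what a row does not reach is not made up. A row lasts 1/8 s, in which the tool goes at most 62.5 mm and 10.7 degrees, less where a joint would pass 70% of its speed; a pose out of reach is approached as far as the arm can. A call with a number of a shift or a turn outside -1 to 1 is refused whole. A call with a gripper value outside its range is refused whole. "claw" is the opening in per cent of the stroke, from 0 (shut) to 100 (fully open), set as the call begins (left out, the last holds). The fingers move at their own pace and stop on an object; "newtons" is the grip in N (left out, the last holds). Time passes only in rows, so rows that do not move let the fingers close, or fill a call up. It gives the time, the measured TCP pose, the force, the opening and the grip force at its end, in the units of the state.
- sensors.sense(): the state, without advancing time (a new reading comes with each control period).
- cams.snapshot(name): name is "side" or "top"; returns the picture (420x560x3 uint8, red, green, blue); there is no depth.
- cams.camera_model(name): a dict with "fx", "fy", "cx", "cy" (pixels), "extrinsics" (4x4, takes a point from world to camera coordinates). Camera axes: x right, y down, z forward; pixel columns grow to the right and rows downward; lengths in m; the calibration is good to about 2 mm. A picture is of the moment at which its call begins. camera_model takes no time and is no camera call.
- order.sign_off(): hands the job in; it is judged then, once.
The state is a dict: "t": time; "q": joint angles; "qd": joint speeds; "tau": joint torques, N m; "tcp_pos": TCP position; "tool_rot": TCP orientation; "force": force on the tool from outside, world axes, zero at the start; "ft_torque": the same for the moment, N m; "finger_gap": opening from 0.0 (shut) to 1.0 (fully open); "gripper_force": force on a finger pad.
Only numpy, scipy, OpenCV 4.12 (cv2) and the standard library are available. Lean on these libraries where they do the work, as an engineer would, in place of code of your own. Each camera call takes 0.05 s, during which the arm holds its last target. There are 200 camera calls.

### The job

Check the loading-ramp slot in the spaceship's tail: take the green-handled go gauge and slide its brass blade straight into the slot under the orange tile until the black line on the blade is level with the tail edge, then let go and leave it lying there, flat on the worktop, so that the next builder sees that it fits. Do not push the ship out of its place, and leave the red no-go gauge and everything else as it is.

Things in the scene. Friction and masses are not known exactly. Their poses are not given: they have to be found in the camera images.
- go_handle (a point): Centre of the green plastic handle of the loose go gauge (0.19 kg, lying flat): handle 90 mm long (x), 26 wide (y), 22.4 tall. x points from the handle to the blade's tip, z up. Brass blade 72 mm long, 24 wide, 6 thick, starts 45 mm ahead, at half the handle's height (8.2 to 14.2 mm over its underside); its last 8 mm narrow to 18 x 4 mm. It balances in the handle's front half.
- go_line (a point): The black line across the go gauge's blade: 69 mm ahead of the handle's centre, 48 mm behind the tip, 24 mm in front of the handle; the point is at the middle of the blade's thickness. Axes as the gauge.
- go_tip (a point): The middle of the end of the go gauge's blade, 117 mm ahead of the handle's centre. Axes as the gauge.
- slot_mouth (a point): Centre of the mouth of the ramp slot in the ship's flat tail, 11.2 mm over the worktop. x points level into the slot (towards the ship's nose), z up. The slot is 32 mm wide, 9.6 mm high (6.4 to 16 mm over the worktop), 80 mm deep, closed at its inner end. It lies right under the orange tile (same width and length), whose end, the deck edge and the mouth form the tail edge.
- ship: Half-built grey model spaceship, loose, about 0.85 kg, flat belly on the worktop; must stay put. Hull 208 mm long (x) and 96 wide, plus a 40 mm nose at +x; one finished wing to -y (112 mm from the middle), a stub at +y; amber cockpit, top at 56 mm. Tail deck 22.4 mm high, two engine pods on it, tops at 53 mm. Origin under the hull's centre; slot mouth at x = -104 mm.
- nogo_handle (a point): Centre of the red handle of the no-go gauge (same handle as the go gauge; brass blade 45 mm long and 11 mm thick, too thick for the slot). Loose bystander lying flat; not to be used or moved.
- jar_center (a point): Centre of the clear plastic jar with blue twist cap, 72 mm across, 95 mm tall, standing on the red mat. Bystander, loose.
- separator: White plastic brick separator, 80 mm long, 18 mm wide, 13 mm tall, lying on the red mat. Origin under its middle. Bystander, loose.
- trays: Stack of three nested aluminium trays, 196 x 162 mm, 42 mm tall. Origin under its centre. Bystander, loose.

How it is judged:
By the outcome, as a careful person would: the job done as asked, in the order asked, and still so for the second after the job is handed in, with the robot touching nothing.
It also fails if it takes over 51 s, if anything falls off the work surface, if the arm or the gripper's body presses on something with over 40 N, if the wrist force passes 120 N, or if a joint passes its speed limit or range.

## Working session

There is one attempt and no reset: what is moved stays moved. The work goes in short steps, Python scripts to look and compute and a tool call to move; the robot and the scene stay as the last step left them, time stands still between calls to the robot, and variables do not carry over. Pictures are saved under pics/ and viewed, at most 10 in all, crops included, and the job is handed in when it is done.

Besides the shell and the picture viewer there is one more tool, called as name(argument=value, ...), one argument or row to a line, values as JSON. move_arm: Moves the arm, as the interface text tells. Scaled input: -1 to 1 covers 25 mm each way for a shift and 30 degrees each way for a turn. Its arguments: {"type":"object","properties":{"targets":{"type":"array"},"claw":{"type":"number"},"newtons":{"type":"number"}},"required":["targets"]}

```bash
mkdir -p pics; cat > h.py <<'E'
import numpy as np, cv2
from station import sensors, cams, order, manip
def snap(n,f):
    im=cams.snapshot(n)[:,:,::-1].copy(); cv2.imwrite('pics/'+f,im); return im
def ray(n,u,v,z):
    m=cams.camera_model(n); E=np.array(m['extrinsics']); R,t=E[:3,:3],E[:3,3]
    c=-R.T@t; d=R.T@np.array([(u-m['cx'])/m['fx'],(v-m['cy'])/m['fy'],1])
    return c+d*(z-c[2])/d[2]
def proj(n,p):
    m=cams.camera_model(n); E=np.array(m['extrinsics']); q=E[:3,:3]@np.array(p)+E[:3,3]
    return m['fx']*q[0]/q[2]+m['cx'], m['fy']*q[1]/q[2]+m['cy']
E
python3 - <<'E'
from h import *
for n in('top','side'):
    im=snap(n,n+'0.png'); m=cams.camera_model(n);E=np.array(m['extrinsics']); print(n,m['fx'],-E[:3,:3].T@E[:3,3],E[2,:3])
s=sensors.sense();print(s['t'],s['tcp_pos'],s['tool_rot'],manip.grasp_offset)
E
```

```text
top 544.0576541842327 [0.51151893 0.03212255 1.28941625] [ 0.05238157  0.0135226  -0.99853558]
side 507.2489563985336 [ 0.36679597 -0.902124    0.89834332] [ 0.16705318  0.73803351 -0.6537582 ]
0.1 [0.15479527 0.60485963 0.23041691] [ 1.25069710e-01  9.92147473e-01 -9.30292028e-04 -3.06488380e-04] 0.0187
```

View pics/top0.png

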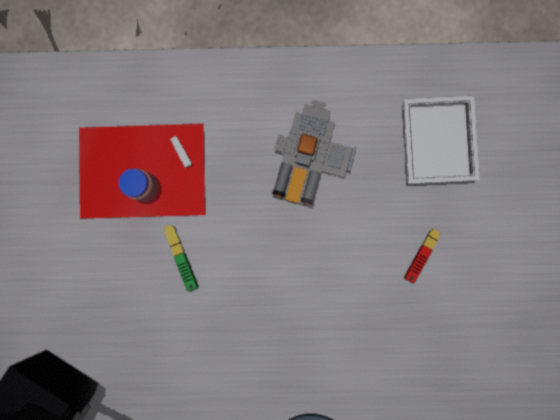

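View pics/side0.png

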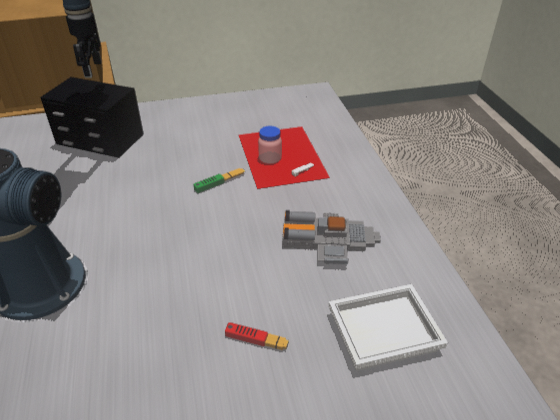

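The top view shows the go gauge at about (181,258), tip near (168,226), and the ship's tail at about (293,204). The nose points up the picture (+x). I'll enlarge both.

```bash
python3 - <<'E'
import cv2,numpy as np
im=cv2.imread('pics/top0.png')
a=im[218:298,145:215]; b=im[140:220,260:330]
c=np.hstack([cv2.resize(x,None,fx=5.6,fy=5.6,interpolation=cv2.INTER_CUBIC) for x in(a,b)])
print(c.shape);cv2.imwrite('pics/crop0.png',c)
E
```

```text
(448, 784, 3)
```

View pics/crop0.png

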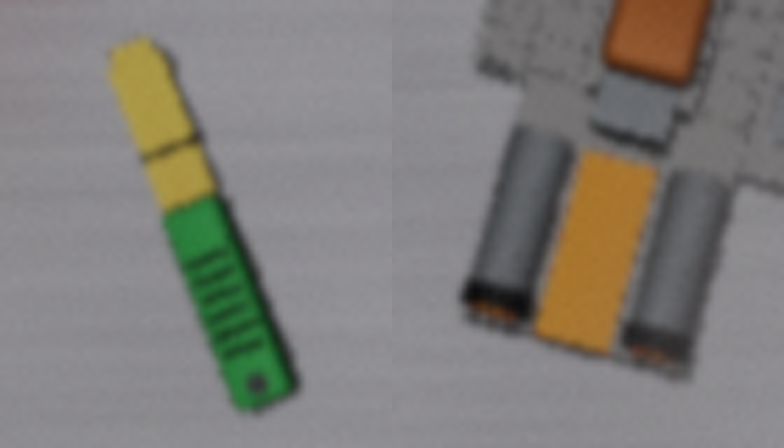

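```bash
cat >> h.py <<'E'
def cr(x,y,x0,y0,s,z,n='top'): return ray(n,(x+.5)/s-.5+x0,(y+.5)/s-.5+y0,z)
E
python3 - <<'E'
from h import *
G=lambda x,y,z:cr(x,y,145,218,5.6,z)
S=lambda x,y,z:cr(x-392,y,260,140,5.6,z)
tip,line,jun,back=G(134,44,.0132),G(172,148,.0142),G(190,203,.0224),G(268,402,.0224)
ang=lambda d:np.degrees(np.arctan2(d[1],d[0]))
for k,v in dict(tip=tip,line=line,jun=jun,back=back).items():print(k,v.round(4))
print('lens',np.linalg.norm(tip-back),np.linalg.norm(line-tip),np.linalg.norm(jun-back),'ang',ang(tip-back),ang(jun-back))
m,i=S(572.5,344.5,.0224),S(620,158.5,.0224)
print('mouth',m.round(4),'in',i.round(4),np.linalg.norm(m-i),ang(i-m))
l=S(464,312,.0224);r=S(690,377,.0224);d=l-r;print('tail edge',np.linalg.norm(d),ang(d)-90,((l+r)/2).round(4))
from scipy.spatial.transform import Rotation as R
print(R.from_quat(sensors.sense()['tool_rot']).as_matrix().round(3))
E
```

```text
tip [0.5439 0.3248 0.0132]
line [0.5    0.3088 0.0142]
jun [0.4772 0.2997 0.0224]
back [0.3945 0.2677 0.0224]
lens 0.1602283162789988 0.04668680378920072 0.08865803984108267 ang 20.919691672479512 21.122942959072315
mouth [0.5958 0.0339 0.0224] in [0.6733 0.0127 0.0224] 0.08038532051117915 -15.238573537572629
tail edge 0.09800649137036908 -17.03858985145652 [0.5958 0.032  0.0224]
[[-0.969  0.248 -0.001]
 [ 0.248  0.969 -0.002]
 [ 0.    -0.002 -1.   ]]
```

Everything matches the given sizes: the gauge points at about 20.9°, the ship at about -16°, and the tail edge measures 98 mm. I'll grasp near the balance point, 28 mm ahead of the handle centre, at (0.462, 0.293).

move_arm(
  targets=[
    {"dx": 0.9,"dy": -0.9,"rz": 0.12},
    {"dx": 0.9,"dy": -0.9,"rz": 0.12},
    {"dx": 0.9,"dy": -0.9,"rz": 0.12},
    {"dx": 0.9,"dy": -0.9,"rz": 0.12},
    {"dx": 0.9,"dy": -0.9,"rz": 0.12},
    {"dx": 0.9,"dy": -0.9,"rz": 0.12},
    {"dx": 0.9,"dy": -0.9,"rz": 0.12},
    {"dx": 0.9,"dy": -0.9,"rz": 0.12},
    {"dx": 0.9,"dy": -0.9,"rz": 0.12},
    {"dx": 0.9,"dy": -0.9,"rz": 0.1},
  ],
  claw=100,
)

```text
schema error: expected keys dx, dy, dz, rx, ry, rz
```

move_arm(
  targets=[
    {"dx": 0.9,"dy": -0.9,"dz": 0,"rx": 0,"ry": 0,"rz": 0.12},
    {"dx": 0.9,"dy": -0.9,"dz": 0,"rx": 0,"ry": 0,"rz": 0.12},
    {"dx": 0.9,"dy": -0.9,"dz": 0,"rx": 0,"ry": 0,"rz": 0.12},
    {"dx": 0.9,"dy": -0.9,"dz": 0,"rx": 0,"ry": 0,"rz": 0.12},
    {"dx": 0.9,"dy": -0.9,"dz": 0,"rx": 0,"ry": 0,"rz": 0.12},
    {"dx": 0.9,"dy": -0.9,"dz": 0,"rx": 0,"ry": 0,"rz": 0.12},
    {"dx": 0.9,"dy": -0.9,"dz": 0,"rx": 0,"ry": 0,"rz": 0.12},
    {"dx": 0.9,"dy": -0.9,"dz": 0,"rx": 0,"ry": 0,"rz": 0.12},
    {"dx": 0.9,"dy": -0.9,"dz": 0,"rx": 0,"ry": 0,"rz": 0.12},
    {"dx": 0.9,"dy": -0.9,"dz": 0,"rx": 0,"ry": 0,"rz": 0.1},
  ],
  claw=100,
)

```text
t: 1.35
tcp_pos: [0.3805, 0.3795, 0.2309]
tool_rot: [-0.183, 0.983, -0.0, -0.0]
force: [0.2, 0.2, -0.1]
finger_gap: 0.996
gripper_force: 0.0
```

move_arm(
  targets=[
    {"dx": 0.81,"dy": -0.86,"dz": -1,"rx": 0,"ry": 0,"rz": 0},
    {"dx": 0.81,"dy": -0.86,"dz": -1,"rx": 0,"ry": 0,"rz": 0},
    {"dx": 0.81,"dy": -0.86,"dz": -1,"rx": 0,"ry": 0,"rz": 0},
    {"dx": 0.82,"dy": -0.87,"dz": -1,"rx": 0,"ry": 0,"rz": 0},
    {"dx": 0,"dy": 0,"dz": -0.9,"rx": 0,"ry": 0,"rz": 0},
    {"dx": 0,"dy": 0,"dz": -0.9,"rx": 0,"ry": 0,"rz": 0},
    {"dx": 0,"dy": 0,"dz": -0.8,"rx": 0,"ry": 0,"rz": 0},
    {"dx": 0,"dy": 0,"dz": -0.6,"rx": 0,"ry": 0,"rz": 0},
    {"dx": 0,"dy": 0,"dz": 0,"rx": 0,"ry": 0,"rz": 0},
    {"dx": 0,"dy": 0,"dz": 0,"rx": 0,"ry": 0,"rz": 0},
  ],
)

```text
t: 2.6
tcp_pos: [0.4617, 0.2944, 0.0517]
tool_rot: [-0.183, 0.983, 0.0, 0.0]
force: [0.6, 0.6, 0.4]
finger_gap: 1.004
gripper_force: 0.0
```

```bash
python3 - <<'E'
from h import *
a=snap('side','s1.png'); b=snap('top','t1.png')
print(proj('side',[.436,.284,.02]),proj('top',[.436,.284,.02]))
u,v=map(int,proj('side',[.45,.29,.03])); p,q=map(int,proj('top',[.45,.29,.03]))
f=lambda i,u,v:cv2.resize(i[v-40:v+40,u-40:u+40],(400,400),interpolation=cv2.INTER_CUBIC)
cv2.imwrite('pics/c1.png',np.hstack([f(a,u,v),f(b,p,q)]));print(u,v,p,q)
E
```

```text
(np.float64(207.68193963824197), np.float64(181.00328646052705)) (np.float64(185.5464786016454), np.float64(271.42929372123183))
211 176 182 265
```

View pics/c1.png

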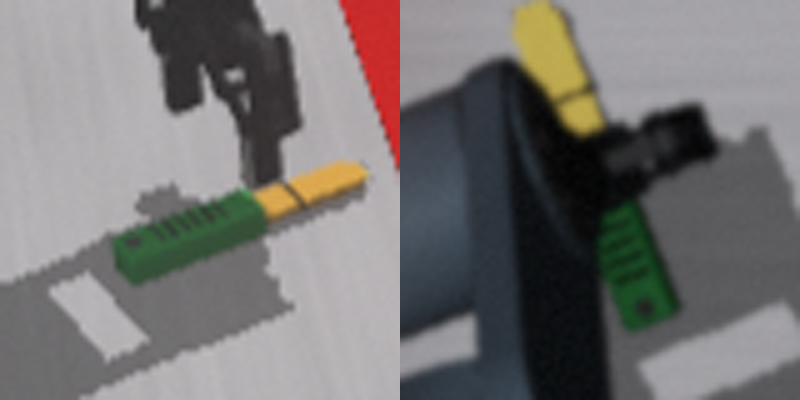

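The fingers straddle the handle's front part as planned. Next I lower to z≈4 mm and close.

move_arm(
  targets=[
    {"dx": 0,"dy": 0,"dz": -0.6,"rx": 0,"ry": 0,"rz": 0},
    {"dx": 0,"dy": 0,"dz": -0.6,"rx": 0,"ry": 0,"rz": 0},
    {"dx": 0,"dy": 0,"dz": -0.4,"rx": 0,"ry": 0,"rz": 0},
    {"dx": 0,"dy": 0,"dz": -0.3,"rx": 0,"ry": 0,"rz": 0},
    {"dx": 0,"dy": 0,"dz": 0,"rx": 0,"ry": 0,"rz": 0},
    {"dx": 0,"dy": 0,"dz": 0,"rx": 0,"ry": 0,"rz": 0},
    {"dx": 0,"dy": 0,"dz": 0,"rx": 0,"ry": 0,"rz": 0},
    {"dx": 0,"dy": 0,"dz": 0,"rx": 0,"ry": 0,"rz": 0},
    {"dx": 0,"dy": 0,"dz": 0,"rx": 0,"ry": 0,"rz": 0},
    {"dx": 0,"dy": 0,"dz": 0,"rx": 0,"ry": 0,"rz": 0},
  ],
)

```text
t: 3.95
tcp_pos: [0.4614, 0.2942, 0.0039]
tool_rot: [-0.182, 0.983, 0.0, 0.0]
force: [0.3, -0.1, -0.1]
finger_gap: 1.003
gripper_force: 0.0
```

move_arm(
  targets=[
    {"dx": 0,"dy": 0,"dz": 0,"rx": 0,"ry": 0,"rz": 0},
    {"dx": 0,"dy": 0,"dz": 0,"rx": 0,"ry": 0,"rz": 0},
    {"dx": 0,"dy": 0,"dz": 0,"rx": 0,"ry": 0,"rz": 0},
    {"dx": 0,"dy": 0,"dz": 0,"rx": 0,"ry": 0,"rz": 0},
    {"dx": 0,"dy": 0,"dz": 0,"rx": 0,"ry": 0,"rz": 0},
    {"dx": 0,"dy": 0,"dz": 0,"rx": 0,"ry": 0,"rz": 0},
    {"dx": 0,"dy": 0,"dz": 0,"rx": 0,"ry": 0,"rz": 0},
    {"dx": 0,"dy": 0,"dz": 0,"rx": 0,"ry": 0,"rz": 0},
    {"dx": 0,"dy": 0,"dz": 0,"rx": 0,"ry": 0,"rz": 0},
    {"dx": 0,"dy": 0,"dz": 0,"rx": 0,"ry": 0,"rz": 0},
  ],
  claw=0,
  newtons=45,
)

```text
t: 5.2
tcp_pos: [0.4615, 0.2943, 0.004]
tool_rot: [-0.182, 0.983, 0.0, 0.0]
force: [-0.1, -0.4, 6.3]
finger_gap: 0.292
gripper_force: 45.6
```

Gripped at about 25 mm, and the handle is 26. Lifting and carrying it to a point in front of the tail.

move_arm(
  targets=[
    {"dx": 0,"dy": 0,"dz": 0.6,"rx": 0,"ry": 0,"rz": 0},
    {"dx": 0,"dy": 0,"dz": 0.6,"rx": 0,"ry": 0,"rz": 0},
    {"dx": 0,"dy": -0.6,"dz": 0,"rx": 0,"ry": 0,"rz": -0.15},
    {"dx": 0.1,"dy": -1,"dz": 0,"rx": 0,"ry": 0,"rz": -0.15},
    {"dx": 0.1,"dy": -1,"dz": 0,"rx": 0,"ry": 0,"rz": -0.15},
    {"dx": 0.1,"dy": -1,"dz": 0,"rx": 0,"ry": 0,"rz": -0.15},
    {"dx": 0.1,"dy": -1,"dz": 0,"rx": 0,"ry": 0,"rz": -0.15},
    {"dx": 0.1,"dy": -1,"dz": 0,"rx": 0,"ry": 0,"rz": -0.15},
    {"dx": 0.1,"dy": -1,"dz": 0,"rx": 0,"ry": 0,"rz": -0.15},
    {"dx": 0.1,"dy": -1,"dz": 0,"rx": 0,"ry": 0,"rz": -0.15},
  ],
)

```text
t: 6.45
tcp_pos: [0.4791, 0.1034, 0.0346]
tool_rot: [0.131, 0.991, 0.0, 0.0]
force: [0.4, -0.4, -2.2]
finger_gap: 0.288
gripper_force: 44.9
```

move_arm(
  targets=[
    {"dx": 0.1,"dy": -0.8,"dz": 0,"rx": 0,"ry": 0,"rz": -0.03},
    {"dx": 0,"dy": -0.54,"dz": 0,"rx": 0,"ry": 0,"rz": 0},
    {"dx": 0,"dy": -0.2,"dz": 0,"rx": 0,"ry": 0,"rz": 0},
    {"dx": 0,"dy": 0,"dz": -0.3,"rx": 0,"ry": 0,"rz": 0},
    {"dx": 0,"dy": 0,"dz": -0.3,"rx": 0,"ry": 0,"rz": 0},
    {"dx": 0,"dy": 0,"dz": -0.2,"rx": 0,"ry": 0,"rz": 0},
    {"dx": 0,"dy": 0,"dz": 0,"rx": 0,"ry": 0,"rz": 0},
    {"dx": 0,"dy": 0,"dz": 0,"rx": 0,"ry": 0,"rz": 0},
    {"dx": 0,"dy": 0,"dz": 0,"rx": 0,"ry": 0,"rz": 0},
    {"dx": 0,"dy": 0,"dz": 0,"rx": 0,"ry": 0,"rz": 0},
  ],
)

```text
t: 7.7
tcp_pos: [0.4815, 0.0657, 0.014]
tool_rot: [0.138, 0.99, 0.0, 0.0]
force: [-0.2, -0.3, -1.5]
finger_gap: 0.292
gripper_force: 44.9
```

```bash
python3 - <<'E'
from h import *
a=snap('side','s2.png'); b=snap('top','t2.png')
f=lambda i,n,p:(lambda u,v:(print(n,u-40,v-40),cv2.resize(i[v-40:v+40,u-40:u+40],(400,400),interpolation=cv2.INTER_CUBIC))[1])(*map(int,proj(n,p)))
cv2.imwrite('pics/c2.png',np.hstack([f(a,'side',[.56,.04,.02]),f(b,'top',[.58,.04,.02])]))
print(sensors.sense()['force'])
E
```

```text
side 227 189
top 249 167
[ 0.24421201 -0.64707664 -1.84421387]
```

View pics/c2.png

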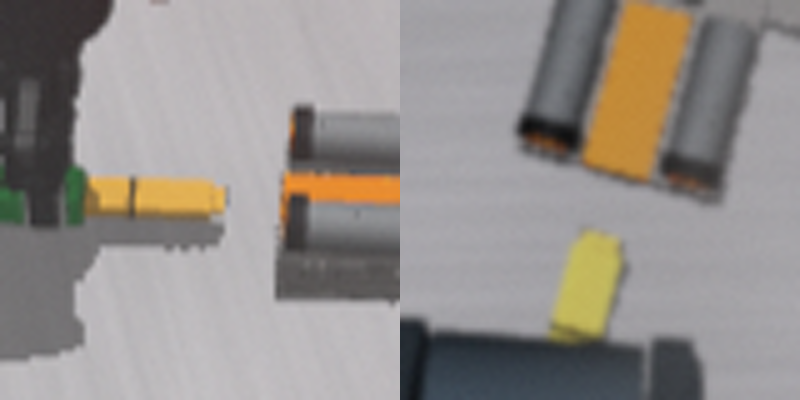

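```bash
python3 - <<'E'
from h import *
T=lambda x,y,z:cr(x-400,y,249,167,5,z)
tip,line=T(601,235,.023),T(577,334,.0242)
m,i=T(619.5,171,.0224),T(656,6,.0224)
l,r=T(518,147,.0224),T(719,201,.0224)
ang=lambda d:np.degrees(np.arctan2(d[1],d[0]))
print(tip,line,np.linalg.norm(tip-line),ang(tip-line)); print(m,i,np.linalg.norm(i-m),ang(i-m),ang(l-r)-90,(l+r)/2)
# blade sides, tile sides
print('blade sides',ang(T(567,248,.0242)-T(552,326,.0242)),ang(T(622,262,.0242)-T(604,338,.0242)))
print('tile sides',ang(T(620,0,.0224)-T(583,162,.0224)),ang(T(692,12,.0224)-T(656,180,.0224)))
tcp=np.array([.4815,.0657,0]);h=np.radians(-15.9);x=np.array([np.cos(h),np.sin(h),0]);y=np.array([-x[1],x[0],0])
for k,p in dict(tip=tip,line=line,mouth=m,inn=i,tail=(l+r)/2).items(): print(k,((p-tcp)@x).round(4),((p-tcp)@y).round(4))
E
```

```text
[0.56669574 0.0413741  0.023     ] [0.52078519 0.05326013 0.0242    ] 0.04743939508062857 -14.514926235871936
[0.5964732  0.03226267 0.0224    ] [0.67357979 0.01390362 0.0224    ] 0.07926210211677563 -13.392735122195798 -16.027784500314212 [0.59509223 0.03280145 0.0224    ]
blade sides -11.7698467169309 -14.265410462483938
tile sides -13.746007796582502 -13.052538852601433
tip 0.0886 -0.0001
line 0.0412 -0.0012
mouth 0.1197 -0.0007
inn 0.1989 0.0028
tail 0.1183 -0.0005
```

Lateral alignment is within 1 mm and headings agree within about 1°. The line is about 78 mm short of the tail edge. I lower 9.5 mm, then advance 40 mm as a first step.

move_arm(
  targets=[
    {"dx": 0,"dy": 0,"dz": -0.2,"rx": 0,"ry": 0,"rz": 0.01},
    {"dx": 0,"dy": 0,"dz": -0.18,"rx": 0,"ry": 0,"rz": 0.01},
    {"dx": 0,"dy": 0,"dz": 0,"rx": 0,"ry": 0,"rz": 0},
    {"dx": 0.26,"dy": -0.07,"dz": 0,"rx": 0,"ry": 0,"rz": 0},
    {"dx": 0.26,"dy": -0.07,"dz": 0,"rx": 0,"ry": 0,"rz": 0},
    {"dx": 0.26,"dy": -0.07,"dz": 0,"rx": 0,"ry": 0,"rz": 0},
    {"dx": 0.26,"dy": -0.07,"dz": 0,"rx": 0,"ry": 0,"rz": 0},
    {"dx": 0.26,"dy": -0.07,"dz": 0,"rx": 0,"ry": 0,"rz": 0},
    {"dx": 0.24,"dy": -0.07,"dz": 0,"rx": 0,"ry": 0,"rz": 0},
    {"dx": 0,"dy": 0,"dz": 0,"rx": 0,"ry": 0,"rz": 0},
  ],
)

```text
t: 9.05
tcp_pos: [0.5206, 0.055, 0.0043]
tool_rot: [0.133, 0.991, 0.0, 0.001]
force: [-0.3, 0.2, -1.7]
finger_gap: 0.293
gripper_force: 45.0
```

```bash
python3 - <<'E'
from h import *
a=snap('side','s3.png'); b=snap('top','t3.png')
f=lambda i,n,p:(lambda u,v:(print(n,u-40,v-40),cv2.resize(i[v-40:v+40,u-40:u+40],(400,400),interpolation=cv2.INTER_CUBIC))[1])(*map(int,proj(n,p)))
cv2.imwrite('pics/c3.png',np.hstack([f(a,'side',[.58,.04,.02]),f(b,'top',[.58,.04,.02])]))
print(sensors.sense()['force'])
E
```

```text
side 235 188
top 249 167
[-0.01071196 -0.3211713  -2.86887779]
```

View pics/c3.png

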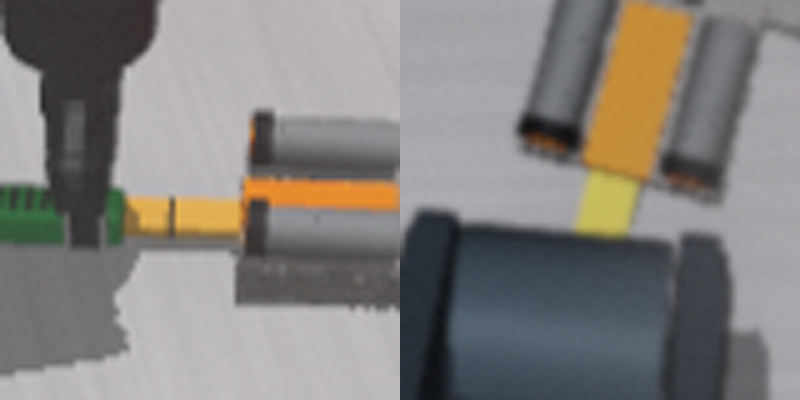

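The blade is in the mouth with no contact force, and the ship has not moved. Advancing 34 mm more, then a fine look.

move_arm(
  targets=[
    {"dx": 0.2,"dy": -0.05,"dz": 0,"rx": 0,"ry": 0,"rz": 0},
    {"dx": 0.2,"dy": -0.05,"dz": 0,"rx": 0,"ry": 0,"rz": 0},
    {"dx": 0.2,"dy": -0.05,"dz": 0,"rx": 0,"ry": 0,"rz": 0},
    {"dx": 0.2,"dy": -0.05,"dz": 0,"rx": 0,"ry": 0,"rz": 0},
    {"dx": 0.2,"dy": -0.05,"dz": 0,"rx": 0,"ry": 0,"rz": 0},
    {"dx": 0.2,"dy": -0.06,"dz": 0,"rx": 0,"ry": 0,"rz": 0},
    {"dx": 0.11,"dy": -0.04,"dz": 0,"rx": 0,"ry": 0,"rz": 0},
    {"dx": 0,"dy": 0,"dz": 0,"rx": 0,"ry": 0,"rz": 0},
    {"dx": 0,"dy": 0,"dz": 0,"rx": 0,"ry": 0,"rz": 0},
    {"dx": 0,"dy": 0,"dz": 0,"rx": 0,"ry": 0,"rz": 0},
  ],
)

```text
t: 10.4
tcp_pos: [0.5523, 0.0465, 0.0043]
tool_rot: [0.133, 0.991, -0.0, -0.0]
force: [0.2, -0.1, -1.9]
finger_gap: 0.292
gripper_force: 45.0
```

```bash
python3 - <<'E'
from h import *
a=snap('side','s4.png'); b=snap('top','t4.png')
f=lambda i,n,p:(lambda u,v:(print(n,u-20,v-20),cv2.resize(i[v-20:v+20,u-20:u+20],(400,400),interpolation=cv2.INTER_CUBIC))[1])(*map(int,proj(n,p)))
cv2.imwrite('pics/c4.png',np.hstack([f(a,'side',[.59,.034,.02]),f(b,'top',[.59,.034,.02])]))
print(sensors.sense()['force'])
E
```

```text
side 259 209
top 271 183
[ 0.12969516  0.81351461 -2.19703624]
```

View pics/c4.png

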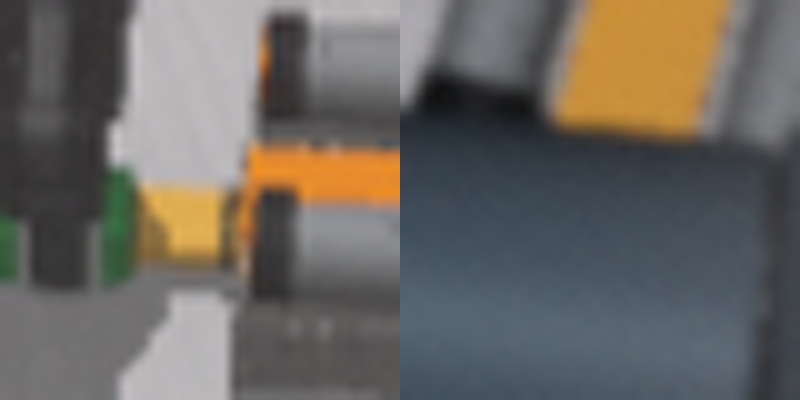

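```bash
python3 - <<'E'
from h import *
h=np.radians(-15.3);x=np.array([np.cos(h),np.sin(h),0]);y=np.array([-x[1],x[0],0]);m=np.array([.596,.033,0])
def P(a,l,z): 
    u,v=proj('side',m+a*x+l*y+[0,0,z]); return round((u-259+.5)*10-.5,1),round((v-209+.5)*10-.5,1)
for n,p in {'tile far':(0,.016,.0224),'tile near':(0,-.016,.0224),'tail near top':(0,-.048,.0224),'tail near bot':(0,-.048,0),'line far @0':(0,.012,.0142),'line near@0':(0,-.012,.0142),'line far -4':(-.004,.012,.0142),'line near -4':(-.004,-.012,.0142),'hndl front far':(-.028,.013,.0224),'hndl front near':(-.028,-.013,.0224)}.items():print(n,P(*p))
S=lambda u,v,z:cr(u,v,259,209,10,z,'side')
for n,p in {'tile far':(248,147,.0224),'line far':(233,190,.0142),'line near':(228,238,.0142)}.items():print(n,((S(*p)-m)@x).round(4),((S(*p)-m)@y).round(4))
E
```

```text
tile far (np.float64(237.3), np.float64(162.3))
tile near (np.float64(233.5), np.float64(246.2))
tail near top (np.float64(229.5), np.float64(333.3))
tail near bot (np.float64(229.2), np.float64(397.6))
line far @0 (np.float64(236.7), np.float64(196.1))
line near@0 (np.float64(233.8), np.float64(259.1))
line far -4 (np.float64(221.3), np.float64(195.7))
line near -4 (np.float64(218.2), np.float64(258.7))
hndl front far (np.float64(128.7), np.float64(167.4))
hndl front near (np.float64(124.0), np.float64(235.5))
tile far 0.0026 0.022
line far -0.001 0.0143
line near -0.0017 -0.0041
```

The two views put the line 3.6–5 mm short, and the handle front gives 4.0. I'll advance 4.1 mm and settle it on the table, then release and lift away.

move_arm(
  targets=[
    {"dx": 0.08,"dy": -0.02,"dz": 0,"rx": 0,"ry": 0,"rz": 0},
    {"dx": 0.08,"dy": -0.02,"dz": 0,"rx": 0,"ry": 0,"rz": 0},
    {"dx": 0,"dy": 0,"dz": -0.01,"rx": 0,"ry": 0,"rz": 0},
    {"dx": 0,"dy": 0,"dz": -0.01,"rx": 0,"ry": 0,"rz": 0},
    {"dx": 0,"dy": 0,"dz": 0,"rx": 0,"ry": 0,"rz": 0},
    {"dx": 0,"dy": 0,"dz": 0,"rx": 0,"ry": 0,"rz": 0},
    {"dx": 0,"dy": 0,"dz": 0,"rx": 0,"ry": 0,"rz": 0},
    {"dx": 0,"dy": 0,"dz": 0,"rx": 0,"ry": 0,"rz": 0},
    {"dx": 0,"dy": 0,"dz": 0,"rx": 0,"ry": 0,"rz": 0},
    {"dx": 0,"dy": 0,"dz": 0,"rx": 0,"ry": 0,"rz": 0},
  ],
)

```text
t: 11.75
tcp_pos: [0.5568, 0.0454, 0.004]
tool_rot: [0.133, 0.991, -0.0, 0.0]
force: [0.3, -1.6, 2.8]
finger_gap: 0.293
gripper_force: 45.3
```

move_arm(
  targets=[
    {"dx": 0,"dy": 0,"dz": 0,"rx": 0,"ry": 0,"rz": 0},
    {"dx": 0,"dy": 0,"dz": 0,"rx": 0,"ry": 0,"rz": 0},
    {"dx": 0,"dy": 0,"dz": 0,"rx": 0,"ry": 0,"rz": 0},
    {"dx": 0,"dy": 0,"dz": 0,"rx": 0,"ry": 0,"rz": 0},
    {"dx": 0,"dy": 0,"dz": 0,"rx": 0,"ry": 0,"rz": 0},
    {"dx": 0,"dy": 0,"dz": 0,"rx": 0,"ry": 0,"rz": 0},
    {"dx": 0,"dy": 0,"dz": 0,"rx": 0,"ry": 0,"rz": 0},
    {"dx": 0,"dy": 0,"dz": 0,"rx": 0,"ry": 0,"rz": 0},
    {"dx": 0,"dy": 0,"dz": 0,"rx": 0,"ry": 0,"rz": 0},
    {"dx": 0,"dy": 0,"dz": 0,"rx": 0,"ry": 0,"rz": 0},
  ],
  claw=80,
)

```text
t: 13.0
tcp_pos: [0.5566, 0.0454, 0.0038]
tool_rot: [0.133, 0.991, -0.0, -0.0]
force: [-0.1, 0.6, 0.1]
finger_gap: 0.796
gripper_force: 0.0
```

move_arm(
  targets=[
    {"dx": 0,"dy": 0,"dz": 0.4,"rx": 0,"ry": 0,"rz": 0},
    {"dx": 0,"dy": 0,"dz": 0.8,"rx": 0,"ry": 0,"rz": 0},
    {"dx": 0,"dy": 0,"dz": 1,"rx": 0,"ry": 0,"rz": 0},
    {"dx": 0,"dy": 0,"dz": 1,"rx": 0,"ry": 0,"rz": 0},
    {"dx": 0,"dy": 1,"dz": 0.8,"rx": 0,"ry": 0,"rz": 0},
    {"dx": 0,"dy": 1,"dz": 0.5,"rx": 0,"ry": 0,"rz": 0},
    {"dx": 0,"dy": 1,"dz": 0,"rx": 0,"ry": 0,"rz": 0},
    {"dx": 0,"dy": 1,"dz": 0,"rx": 0,"ry": 0,"rz": 0},
    {"dx": 0,"dy": 1,"dz": 0,"rx": 0,"ry": 0,"rz": 0},
    {"dx": 0,"dy": 1,"dz": 0,"rx": 0,"ry": 0,"rz": 0},
  ],
)

```text
t: 14.25
tcp_pos: [0.5565, 0.1963, 0.1171]
tool_rot: [0.133, 0.991, 0.0, 0.0]
force: [0.0, 0.2, 0.0]
finger_gap: 0.802
gripper_force: 0.0
```

```bash
python3 - <<'E'
from h import *
a=snap('side','s5.png'); b=snap('top','t5.png')
f=lambda i,n,p:(lambda u,v:(print(n,u-20,v-20),cv2.resize(i[v-20:v+20,u-20:u+20],(400,400),interpolation=cv2.INTER_CUBIC))[1])(*map(int,proj(n,p)))
cv2.imwrite('pics/c5.png',np.hstack([f(a,'side',[.59,.034,.02]),f(b,'top',[.585,.034,.02])]))
print(sensors.sense()['force'])
E
```

```text
side 259 209
top 271 185
[-0.5605536  -0.86043556 -0.2353957 ]
```

View pics/c5.png

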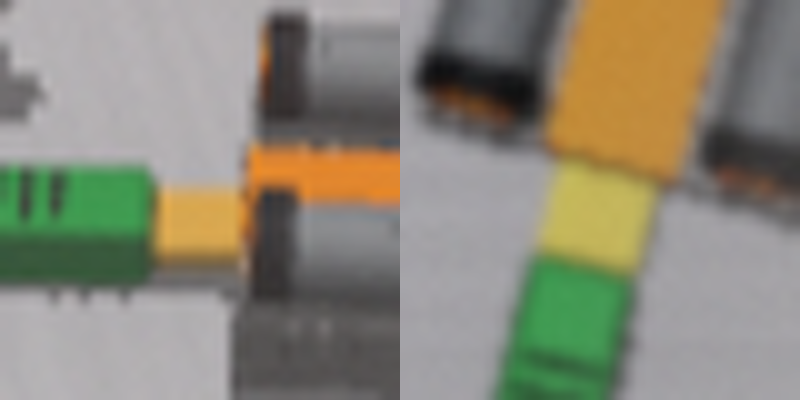

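```bash
python3 - <<'E'
from h import *
h=np.radians(-15.3);x=np.array([np.cos(h),np.sin(h),0]);y=np.array([-x[1],x[0],0])
T=lambda u,v:cr(u-400,v,271,185,10,.0224)
S=lambda u,v:cr(u,v,259,209,10,.0224,'side')
for a,b in ((T(586,265),T(613,167)),(S(153,172),S(247,149))): print(((b-a)@x).round(4),((b-a)@y).round(4))
# ship motion between first and last picture
a,b=cv2.imread('pics/top0.png'),cv2.imread('pics/t5.png')
g=lambda i:np.float32(cv2.cvtColor(i,cv2.COLOR_BGR2GRAY)[100:200,270:360])
print(cv2.phaseCorrelate(g(a),g(b),cv2.createHanningWindow((90,100),cv2.CV_32F)))
# edge profile along gauge axis in the top picture (orange/yellow/green)
for d in np.arange(-30,8,1.):
    p=T(613,167)+d/1000*x; u,v=proj('top',p); print(int(d),cv2.getRectSubPix(b,(1,1),(u,v))[0,0],end=' ')
E
```

```text
0.0237 -0.0004
0.024 0.0098
((-0.06123925510397754, 0.008857143926178423), 0.9338921339246962)
-30 [ 83 153  65] -29 [ 82 152  65] -28 [ 81 150  66] -27 [ 78 145  69] -26 [ 74 140  72] -25 [ 73 139  90] -24 [ 72 139 110] -23 [ 74 145 132] -22 [ 78 155 154] -21 [ 82 166 175] -20 [ 85 172 184] -19 [ 89 178 191] -18 [ 90 180 194] -17 [ 89 180 195] -16 [ 89 180 195] -15 [ 90 181 196] -14 [ 91 182 196] -13 [ 91 182 196] -12 [ 91 183 196] -11 [ 91 182 196] -10 [ 90 181 195] -9 [ 89 180 194] -8 [ 89 180 194] -7 [ 90 181 195] -6 [ 89 180 194] -5 [ 87 177 191] -4 [ 85 173 187] -3 [ 80 164 179] -2 [ 76 153 171] -1 [ 69 141 164] 0 [ 61 128 159] 1 [ 57 122 161] 2 [ 58 128 172] 3 [ 59 134 184] 4 [ 59 137 188] 5 [ 59 139 192] 6 [ 58 140 194] 7 [ 58 139 193]
```

The handle front is 23.7 to 24.0 mm from the tail edge (24 wanted), with lateral offset under 1 mm. The ship moved less than 0.1 pixel. The gripper is clear.

```bash
python3 -c "
from h import *
print(order.sign_off())"
```

```text
the job is handed in; nothing more can be done
None
```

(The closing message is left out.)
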